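# Fit the tumbler carrier on the marking turntable and hold the run lever level

### The job

Set the loose tumbler carrier (the round plate with the upright block) on the turntable, both pegs through its two holes and its plate flat down on the steel top, and let go of it. Then, for a test run, press the rubber end of the hold-to-run lever down until the lever is level and keep it held there: finish while still holding it level, and never push it down onto its bottom stop. Leave the tumblers and the jar where they stand.

Things in the scene. Friction and masses are not known exactly. Their poses are not given: they have to be found in the camera images.
- carrier: Loose tumbler carrier, 0.4-0.65 kg (sizes in mm): aluminium disc, diameter 140, 12 thick, with an upright black block on its centre, 56 long (x) x 24 wide (y) x 50 tall (top at 62): grasp it from above across the 24. Two 14 mm through holes on its x axis, 50 either side of the centre, in line with the block. Origin: centre of the underside, z up. Half a turn fits the same.
- turntable: Fixed turntable, does not turn (sizes in mm): round grey housing, diameter 190, with a round steel top, diameter 130, 90 mm above the bench. Two steel pegs, 10 thick, stand on the top on its x axis, 50 either side of the centre: 16 tall, straight for 8, then tapering to 4 at the tip. Tips stand 4 out of the seated disc. Origin: on the bench under the centre, z up.
- seat (a point): Centre of the turntable's steel top, 90 mm above the bench, where the centre of the carrier's underside belongs; axes as the turntable's.
- lever_unit: Fixed hold-to-run lever unit: foot plate 190 (x) x 80 x 12 mm with a grey hinge block, 108 high, on its +x half; the lever runs from the hinge towards -x. Hinge axis along y at x = +45, 98 above the bench. Origin: on the bench under the middle of the foot plate, z up. The carrier and this unit may swap sides of the turntable.
- lever_pad (a point): Centre of the upper face of the black rubber pad (42 along the lever, 50 across, 14 thick) at the lever's free end, 105 mm from the hinge; moves with the lever. About 126 mm above the bench at rest, 105 when the lever is level, 84 at the bottom stop.
- run_lever (a joint): Angle of the lever, rad, growing as its pad is pressed down: 0 at rest (pad end sloping up by 0.2 rad), 0.2 when the lever is level, 0.4 at its bottom stop. A spring pushes it back up to 0 when let go: about 2 N at the pad starts it moving, 5 to 6 N holds it level, about 9 N takes it to the stop.
- tumbler_a: Dark blue glass tumbler standing upside down on the bench, 74 mm in diameter at the bench, 90 mm tall; bystander. Origin: centre of its underside.
- tumbler_b: Dark reddish glass tumbler standing upside down on the bench, 74 mm in diameter at the bench, 90 mm tall; bystander. Origin: centre of its underside.
- jar: Closed grey jar with a white lid, 60 mm in diameter, 90 mm tall, beyond the turntable; bystander. Origin: centre of its underside.
Mind the look-alikes: they are no part of the job. Leave any orange or yellow look-alike of the lever_unit alone.

How it is judged:
By the outcome, as a careful person would: the job done as asked, in the order asked, and still so for the second after the job is handed in, while the arm keeps its last pose, push and grip.
It also fails if it takes over 53 s, if anything falls off the work surface, if the arm or the gripper's body presses on something with over 40 N, if the wrist force passes 120 N, or if a joint passes its speed limit or range.

### The arm

A 6-joint arm with a two-finger parallel gripper is mounted at the origin on the work surface. World frame = base frame: x ahead of the robot, y to its left, z up, the work surface at z = 0. Lengths are in m, angles in rad, forces in N, time in s.
With the tool pointing down it reaches from about 0.35 to 0.775 m from the base axis. Payload 7.3 kg.
Tool frame: the origin (TCP) lies at the very end of the fingers, on their centre line; the grasp point (between the pads) lies 19 mm behind it; z points along the fingers, y is the line along which they close (so a half turn about z gives the same grasp; the last joint's range is limited). The gripper opens to 92 mm and grips with 3 to 60 N. Pads are 19 mm wide; open, the fingers measure 130 mm over their backs; the gripper's body (75 mm by 190 mm) begins 47 mm behind the grasp point.
Start: joints at [0.956, 0.342, 1.524, -0, 1.275, -0.146], TCP at [0.237, 0.468, 0.227] pointing down, gripper open.
Joint ranges: [-2.53, 2.53], [-0.77, 2.02], [0.04, 2.7], [-1, 4.14], [0.28, 2.66], [-3.11, 3.11]. Speed limits (rad/s): [2.57, 2.57, 3.14, 3.14, 3.14, 3.14].

### API

Orientations are given as [roll, pitch, yaw] about the fixed x, y, z axes, in that order (R = Rz(yaw) Ry(pitch) Rx(roll)).
In Python, from cell import robot gives the robot as it stands.
- The arm moves only by the tool apply_moves, never from a script. Its argument "motion" is text: rows parted by semicolons, each of 7 numbers parted by spaces: the opening in per cent of the stroke, from 0 (shut) to 100 (fully open), then the shift along the tool's x, y, z in cm, then the turn, a rotation vector about the tool's x, y, z in rad. A call has 1 to 20 rows; each row shifts and turns the commanded pose from where the row before left it, along the tool's axes as they then stand; what a row does not reach is not made up. A row lasts 1/8 s, in which the tool goes at most 62.5 mm and 10.7 degrees, less where a joint would pass 70% of its speed; a pose out of reach is approached as far as the arm can. A call with a gripper value outside its range is refused whole. The fingers move at their own pace and stop on an object; "force" is the grip in N (left out, the last holds). Time passes only in rows, so rows that do not move let the fingers close. It gives the time, the measured TCP pose, the force, the opening and the grip force at its end, in the units of the state.
- robot.observe(): the state, without advancing time (a new reading comes with each control period).
- robot.read_camera(name): name is "scene" or "side" or "wrist"; returns a dict with "img" (384x512x3 uint8, red, green, blue), "fovy" (degrees; the focal length in pixels is half the picture's height over the tangent of half this angle, whatever the lens; pixels are square), "cx", "cy" (the principal point, pixels), "R" (3x3) and "t" (3): a world point X has camera coordinates R X + t; the wrist camera has in their place "hand_eye" (4x4, takes a point from camera to tool coordinates, whose origin is the TCP and whose axes are the flange's). Camera axes: x right, y down, z forward; pixel columns grow to the right and rows downward; lengths in m; the calibration is good to about 2 mm. A picture is of the moment at which its call begins: read the wrist's pose just before it. There is no depth.
- robot.hand_in(): hands the job in; it is judged then, once.
Trained networks look in a picture, given as the dict that the camera call returned (one of the last four; its "shot" number tells which), for a name from the list of things; names that differ only in an ending like _2 or _b are one class to them, and where a whole thing is asked for, a point or a joint stands for the part that bears it (a point fixed in the world has none). Each returns a list of dicts, best first, with "score" (0 to 1); they miss things now and then, are a little off and sometimes report something else, mostly with a low value. They report only what shows in the picture. A call takes as long as a camera call. They do not tell look-alikes from the thing itself.
- robot.search_frame(target, picture): "centre" ([x, y, z] in m, in world coordinates, good to about 4 mm: the middle of the surface that is visible of it).
- robot.trace(target, picture): "pixels" (384x512 bool, what is visible of it).
The state is a dict: "time": time; "qpos": joint angles; "qvel": joint speeds; "joint_efforts": joint torques, N m; "tool_pos": TCP position; "tool_rot": TCP orientation; "contact_force": force on the tool from outside, world axes, zero at the start; "torque": the same for the moment, N m; "opening": finger opening in m; "grip_force": force on a finger pad.
Only numpy, scipy, OpenCV 4.12 (cv2) and the standard library are available. Lean on these libraries where they do the work, as an engineer would, in place of code of your own. Each camera call takes 0.05 s, during which the arm holds its last target. There are 200 camera calls.

## Working session

There is one attempt and no reset: what is moved stays moved. The work goes in short steps, Python scripts to look and compute and a tool call to move; the robot and the scene stay as the last step left them, time stands still between calls to the robot, and variables do not carry over. Pictures are saved under pics/ and viewed, at most 10 in all, crops included, and the job is handed in when it is done.

Besides the shell and the picture viewer there is one more tool, called as name(argument=value, ...) on one line, values as JSON. apply_moves: Moves the arm, as the interface text tells. Its arguments: {"type":"object","properties":{"motion":{"type":"string"},"force":{"type":"number"}},"required":["motion"]}

```bash
mkdir -p pics; cat > h.py <<'E'
from cell import robot
import numpy as np, cv2
def save(p,n): cv2.imwrite('pics/'+n,cv2.cvtColor(p['img'],cv2.COLOR_RGB2BGR))
E
python3 - <<'E'
from h import *
s=robot.observe(); print(s)
ps=[]
for c in ['scene','side']:
    p=robot.read_camera(c); ps.append(p['img'])
    print(c,p['fovy'],p['cx'],p['cy'],p['R'],p['t'])
    for n in ['carrier','turntable','lever_unit','lever_pad','tumbler_a','jar']:
        for d in robot.search_frame(n,p): print(n,np.round(d['centre'],3),round(d['score'],2))
    save(p,c+'0.png')
E
```

```text
{'time': 0.0, 'qpos': array([ 9.56001282e-01,  3.42759259e-01,  1.52502239e+00,  4.04420023e-05,
        1.27539437e+00, -1.46019165e-01]), 'qvel': array([-0.00081521,  0.00068871,  0.00051235, -0.00057174, -0.00265825,
        0.00125848]), 'joint_efforts': array([-8.49002863e-04, -4.31245351e+01, -2.44217974e+01,  7.17921113e-02,
        5.61052572e-02, -1.39271883e-04]), 'tool_pos': array([0.23693298, 0.46803927, 0.22602413]), 'tool_rot': array([-3.14003176e+00, -2.68641628e-04,  2.67280476e+00]), 'contact_force': array([ 0.40721124, -0.06177653, -0.60098642]), 'torque': array([ 0.02142479, -0.03960508, -0.02707792]), 'grip_force': 0.0, 'opening': 0.09217765799639874}
scene 45.22959729405119 251.91387967885035 189.1395469356125 [[ 0.41145014  0.91135368  0.01196892]
 [ 0.73482934 -0.32392843 -0.5958995 ]
 [-0.53919813  0.25397804 -0.80296982]] [-0.1184875  -0.35500501  1.61928269]
carrier [0.535 0.272 0.013] 0.64
turntable [ 0.576 -0.068  0.064] 0.56
lever_unit [ 0.576 -0.333  0.076] 0.87
lever_unit [ 0.304 -0.365  0.073] 0.76
lever_unit [ 0.495 -0.332  0.119] 0.73
lever_unit [ 0.545 -0.535  0.065] 0.58
lever_pad [ 0.219 -0.365  0.12 ] 0.93
lever_pad [ 0.484 -0.531  0.117] 0.87
tumbler_a [ 0.725 -0.262  0.089] 0.83
tumbler_a [0.763 0.18  0.073] 0.62
jar [ 0.78  -0.049  0.076] 0.57
side 45.22291797551164 252.52914486804625 196.808656840546 [[ 0.7705256  -0.63731857  0.01073981]
 [-0.50000974 -0.6147959  -0.60993136]
 [ 0.39532337  0.46459772 -0.79238147]] [-0.45433192  0.2565383   1.43497541]
carrier [0.506 0.275 0.016] 0.77
turntable [ 0.52  -0.076  0.07 ] 0.9
lever_unit [ 0.497 -0.543  0.024] 0.71
lever_unit [ 0.525 -0.339  0.019] 0.67
lever_unit [ 0.248 -0.372  0.025] 0.67
lever_pad [ 0.492 -0.334  0.119] 0.78
lever_pad [ 0.215 -0.368  0.126] 0.77
lever_pad [ 0.469 -0.531  0.121] 0.71
tumbler_a [0.742 0.184 0.06 ] 0.84
tumbler_a [ 0.691 -0.264  0.072] 0.68
jar [ 0.746 -0.046  0.066] 0.73
```

View pics/scene0.png

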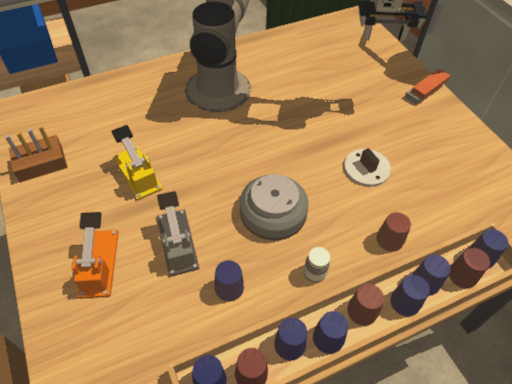

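View pics/side0.png

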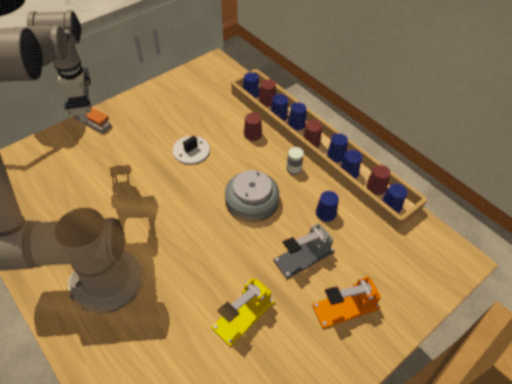

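The grey unit at scene (177,240), pad (168,200) is the lever_unit. The yellow one (138,170) and the orange one (95,265) are look-alikes, because the task's unit has a grey hinge block. I'll confirm this in an enlarged crop, along with the carrier and turntable.

```bash
python3 - <<'E'
from h import *
a=cv2.imread('pics/scene0.png')
c=[cv2.resize(a[y:y+h,x:x+w],None,fx=4,fy=4,interpolation=cv2.INTER_CUBIC) for x,y,w,h in [(140,180,70,100),(335,135,65,60),(235,165,75,80)]]
H=400
c=[cv2.copyMakeBorder(i,0,H-i.shape[0] if i.shape[0]<H else 0,0,0,cv2.BORDER_CONSTANT)[:H] for i in c]
o=np.hstack(c); o=cv2.resize(o,(800,int(o.shape[0]*800/o.shape[1]))); cv2.imwrite('pics/crop.png',o)
p=robot.read_camera('wrist'); print(p['fovy'],p['cx'],p['cy'],p['hand_eye'])
E
```

```text
59.50041536912362 256.9868374223122 192.65635379920917 [[ 2.96745010e-04 -9.70056523e-01 -2.42879094e-01  6.44087551e-02]
 [ 9.99999797e-01  1.50950432e-04  6.18886110e-04  4.36276020e-04]
 [-5.63691804e-04 -2.42879229e-01  9.70056371e-01 -1.58802857e-01]
 [ 0.00000000e+00  0.00000000e+00  0.00000000e+00  1.00000000e+00]]
```

View pics/crop.png

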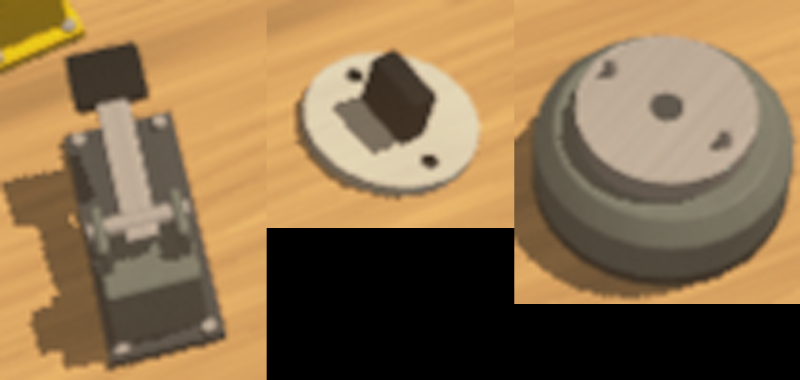

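The crop shows the grey unit with its pad at the upper left. The carrier's holes are at scene (358,155) and (378,177), and the pegs at about (259,183) and (290,202).

```bash
cat >> h.py <<'E'
def ray(p,uv,z,T=None):
    f=p['img'].shape[0]/2/np.tan(np.radians(p['fovy']/2))
    d=np.array([(uv[0]-p['cx'])/f,(uv[1]-p['cy'])/f,1])
    if T is None: R=p['R'];o=-R.T@p['t'];d=R.T@d
    else:
        M=T@p['hand_eye'];o=M[:3,3];d=M[:3,:3]@d
    return o+d*(z-o[2])/d[2]
def toolT(s):
    from scipy.spatial.transform import Rotation as R
    T=np.eye(4);T[:3,:3]=R.from_euler('xyz',s['tool_rot']).as_matrix();T[:3,3]=s['tool_pos'];return T
def goal(s,pos,yaw):
    "shift cm in tool axes, and turn about tool z to reach pos with tool pointing down, tool yaw"
    from scipy.spatial.transform import Rotation as R
    T=toolT(s);G=R.from_euler('xyz',[np.pi,0,yaw]).as_matrix()
    return np.round(T[:3,:3].T@(np.array(pos)-T[:3,3])*100,2),np.round(R.from_matrix(T[:3,:3].T@G).as_rotvec(),4)
E
python3 - <<'E'
from h import *
p=robot.read_camera('scene')
for n,a,b,z in [('car',(358.1,154.7),(377.8,177.3),.012),('tt',(259.1,182.8),(289.9,202),.1)]:
    A,B=ray(p,a,z),ray(p,b,z);d=B-A;print(n,A,B,(A+B)/2,np.linalg.norm(d),np.arctan2(d[1],d[0]))
for uv,z in [((168,200),.126),((173.5,223),.105)]: print(ray(p,uv,z))
print(robot.observe()['time'])
E
```

```text
car [0.47038385 0.27813507 0.012     ] [0.57014745 0.28435516 0.012     ] [0.52026565 0.28124511 0.012     ] 0.09995732626947285 0.06226775361768326
tt [ 0.50625821 -0.07854474  0.1       ] [ 0.59638786 -0.03117679  0.1       ] [ 0.55132304 -0.05486076  0.1       ] 0.10181883930994438 0.48388080103057246
[ 0.48036869 -0.32362231  0.126     ]
[ 0.53834759 -0.33107135  0.105     ]
0.8
```

```bash
python3 - <<'E'
from h import *
s=robot.observe();print(goal(s,[.520,.281,.2],3.204))
E
```

```text
(array([-33.69,  -3.94,   2.67]), array([ 1.000e-04,  0.000e+00, -5.313e-01]))
```

apply_moves(motion="100 -4.2 -0.5 0.35 0 0 0;100 -4.2 -0.5 0.35 0 0 0;100 -4.2 -0.5 0.35 0 0 0;100 -4.2 -0.5 0.35 0 0 0;100 -4.2 -0.5 0.35 0 0 0;100 -4.2 -0.5 0.35 0 0 0;100 -4.2 -0.5 0.35 0 0 0;100 -4.3 -0.4 0.2 0 0 0;100 0 0 0 0 0 -0.177;100 0 0 0 0 0 -0.177;100 0 0 0 0 0 -0.177;100 0 0 0 0 0 0;100 0 0 0 0 0 0")

```text
time: 2.42
tool_pos: [0.5202, 0.2813, 0.2002]
tool_rot: [3.142, -0.0, -3.083]
contact_force: [-0.0, -0.8, 0.9]
opening: 0.0918
grip_force: 0.0
```

```bash
python3 - <<'E'
from h import *
s=robot.observe();print(s['time'],s['tool_pos'],s['tool_rot']);p=robot.read_camera('wrist');save(p,'w1.png')
np.savez('w1.npz',T=toolT(s))
E
```

```text
2.425 [0.52018835 0.28133986 0.2002157 ] [ 3.14153144e+00 -3.49508735e-06 -3.08278139e+00]
```

View pics/w1.png

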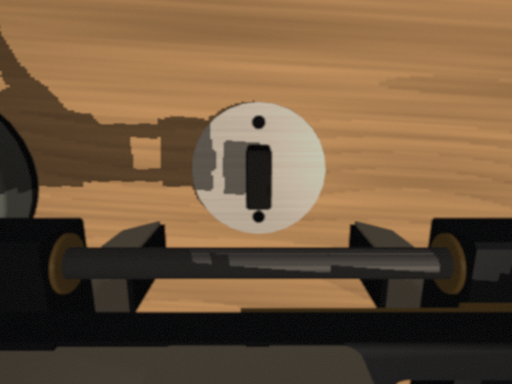

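The wrist view shows the carrier with its holes at about (258,122) and (258,216). The block lies between the fingers.

```bash
cat >> h.py <<'E'
def blob(g,uv,r,th):
    x,y=map(int,uv);w=g[y-r:y+r+1,x-r:x+r+1].astype(float);m=np.clip(th-w,0,None)
    yy,xx=np.mgrid[-r:r+1,-r:r+1];return (x+(m*xx).sum()/m.sum(),y+(m*yy).sum()/m.sum(),(m>0).sum())
E
python3 - <<'E'
from h import *
s=robot.observe();p=robot.read_camera('wrist');T=toolT(s);g=cv2.cvtColor(p['img'],cv2.COLOR_RGB2GRAY)
P=[]
for uv in [(258,122),(258,216)]:
    b=blob(g,uv,9,100);P.append(ray(p,b[:2],.012,T));print(b,P[-1])
d=P[0]-P[1];yaw=np.arctan2(d[1],d[0]);c=(P[0]+P[1])/2;print(c,np.linalg.norm(d),yaw)
m=((g>130)&(p['img'][:,:,2]>120)).astype(np.uint8);n,l,st,ce=cv2.connectedComponentsWithStats(m);
i=[k for k in range(n) if st[k,4]>3000][:4];print(st[i],ce[i])
y=yaw if abs(yaw)>1.57 else yaw+np.pi
print(goal(s,[c[0],c[1],.2],y))
E
```

```text
(np.float64(258.23973087818695), np.float64(121.79839471199244), np.int64(132)) [0.46902941 0.27991705 0.012     ]
(np.float64(258.09066823667945), np.float64(213.83603179275832), np.int64(169)) [0.56638086 0.28566747 0.012     ]
[0.51770513 0.28279226 0.012     ] 0.09752113641570309 -3.082592616153664
[[     0      0    512    384 187254]
 [   197    102    129    132   9354]] [[254.8655516  192.75061147]
 [268.20076972 166.46450716]]
(array([0.24, 0.16, 0.02]), array([0.0001, 0.    , 0.0005]))
```

apply_moves(motion="100 0.12 0.16 3 0 0 0;100 0 0 4.5 0 0 0;100 0 0 4.5 0 0 0;100 0 0 3.5 0 0 0;100 0 0 2 0 0 0;0 0 0 0 0 0 0;0 0 0 0 0 0 0;0 0 0 0 0 0 0;0 0 0 0 0 0 0;0 0 0 0 0 0 0;0 0 0 0 0 0 0", force=35)

```text
time: 3.9
tool_pos: [0.519, 0.2829, 0.0254]
tool_rot: [3.141, 0.0, -3.079]
contact_force: [-0.7, -0.9, -0.4]
opening: 0.0368
grip_force: 0.0
```

apply_moves(motion="0 0 0 0 0 0 0;0 0 0 0 0 0 0;0 0 0 0 0 0 0;0 0 0 0 0 0 0")

```text
time: 4.4
tool_pos: [0.5189, 0.2828, 0.0253]
tool_rot: [3.142, 0.0, -3.079]
contact_force: [-0.2, -0.8, -0.1]
opening: 0.0237
grip_force: 35.0
```

```bash
python3 - <<'E'
from h import *
s=robot.observe();print(goal(s,[.602,-.152,.27],2.055))
E
```

```text
(array([ -5.59, -43.91, -24.48]), array([ 0.    , -0.    ,  1.1487]))
```

apply_moves(motion="0 0 0 -2 0 0 0;0 0 0 -4 0 0 0;0 0 0 -4.5 0 0 0;0 0 0 -4.5 0 0 0;0 0 0 -4.5 0 0 0;0 -0.3 -2 -3 0 0 0;0 -0.6 -4 -2 0 0 0;0 -0.6 -5 0 0 0 0;0 -0.6 -5 0 0 0 0;0 -0.6 -5 0 0 0 0;0 -0.6 -5 0 0 0 0;0 -0.6 -5 0 0 0 0;0 -0.6 -5 0 0 0 0;0 -0.6 -4.5 0 0 0 0;0 -0.6 -3.4 0 0 0 0;0 -0.5 0 0 0 0 0")

```text
time: 6.4
tool_pos: [0.6076, -0.1541, 0.2685]
tool_rot: [3.141, -0.003, -3.083]
contact_force: [1.0, -0.5, -4.6]
opening: 0.0238
grip_force: 35.0
```

apply_moves(motion="0 0 0 0 0 0 0.1;0 0 0 0 0 0 0.175;0 0 0 0 0 0 0.175;0 0 0 0 0 0 0.175;0 0 0 0 0 0 0.175;0 0 0 0 0 0 0.175;0 0 0 0 0 0 0.174;0 0 0 0 0 0 0;0 0 0 0 0 0 0;0 0 0 0 0 0 0")

```text
time: 7.65
tool_pos: [0.608, -0.1512, 0.27]
tool_rot: [-3.141, -0.0, 2.057]
contact_force: [-0.6, -0.0, -3.8]
opening: 0.0241
grip_force: 35.0
```

```bash
python3 - <<'E'
from h import *
s=robot.observe();print(s['time'],s['tool_pos'],s['tool_rot'],s['contact_force'],s['grip_force']);p=robot.read_camera('wrist');save(p,'w2.png')
E
```

```text
7.65 [ 0.60802754 -0.15119992  0.27004975] [-3.14144288e+00 -3.55326901e-04  2.05688920e+00] [-0.57031533 -0.02464942 -3.84012725] 34.993640184402466
```

View pics/w2.png

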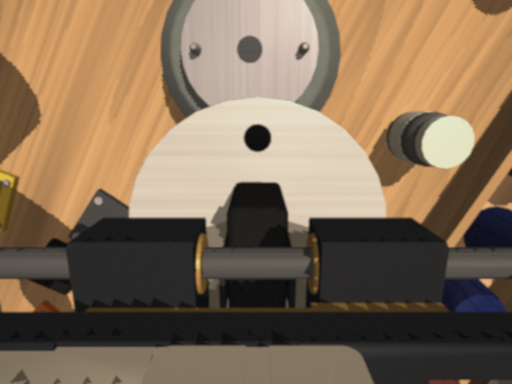

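The pegs are at about (195,49) and (304,49), the table centre bore at (250,49), and the held carrier's hole at (258,138).

```bash
python3 - <<'E'
from h import *
a=cv2.imread('pics/w2.png')
c=[cv2.resize(a[y-16:y+17,x-16:x+17],(264,264),interpolation=cv2.INTER_NEAREST) for x,y in [(195,49),(304,49),(258,138)]]
cv2.imwrite('pics/crop2.png',np.hstack(c))
s=robot.observe();p=robot.read_camera('wrist');T=toolT(s);g=cv2.cvtColor(p['img'],cv2.COLOR_RGB2GRAY)
b=blob(g,(258,138),15,100);H=ray(p,b[:2],T[2,3]-.0134,T);print(b,H,(np.linalg.inv(T)@np.r_[H,1])[:3])
b=blob(g,(250,49),15,125);print(b,ray(p,b[:2],.09,T))
E
```

```text
(np.float64(257.10397040690503), np.float64(137.643205918619), np.int64(538)) [ 0.58518583 -0.1062708   0.25669373] [0.05048589 0.00080297 0.013415  ]
(np.float64(249.09142702116114), np.float64(48.97335865436788), np.int64(504)) [ 0.54650849 -0.0489876   0.09      ]
```

View pics/crop2.png

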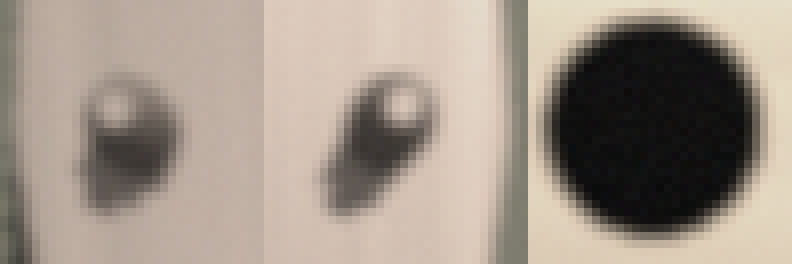

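```bash
python3 - <<'E'
from h import *
s=robot.observe();p=robot.read_camera('wrist');T=toolT(s)
A=ray(p,(192.5,45.4),.106,T);B=ray(p,(305.1,45.1),.106,T);d=B-A;c=(A+B)/2
print(A,B,c,np.linalg.norm(d),np.arctan2(d[1],d[0]))
y=np.arctan2(d[1],d[0]);y=y+np.pi if y<1 else y
print((np.linalg.inv(T)@np.r_[c,1])[:3])
print(goal(s,[c[0],c[1],.27],y),y)
E
```

```text
[ 0.50199666 -0.07208161  0.106     ] [ 0.59081184 -0.02493844  0.106     ] [ 0.54640425 -0.04851002  0.106     ] 0.10055155618670117 0.48798351100576604
[ 0.11968168 -0.00655771  0.16415146]
(array([11.97, -0.66,  0.02]), array([ 1.0000e-04, -2.0000e-04, -1.5736e+00])) 3.629576164595559
```

```bash
python3 - <<'E'
from h import *
s=robot.observe();print(goal(s,[.652,.008,.28],3.6296))
E
```

```text
(array([12.06, 11.32, -0.98]), array([ 2.000e-04, -1.000e-04, -1.574e+00]))
```

apply_moves(motion="0 2.4 2.3 -0.2 0 0 0;0 2.4 2.3 -0.2 0 0 0;0 2.4 2.3 -0.2 0 0 0;0 2.4 2.3 -0.2 0 0 0;0 2.46 2.12 -0.2 0 0 0;0 0 0 0 0 0 -0.174;0 0 0 0 0 0 -0.175;0 0 0 0 0 0 -0.175;0 0 0 0 0 0 -0.175;0 0 0 0 0 0 -0.175;0 0 0 0 0 0 -0.175;0 0 0 0 0 0 -0.175;0 0 0 0 0 0 -0.175;0 0 0 0 0 0 -0.175;0 0 0 0 0 0 0;0 0 0 0 0 0 0;0 0 0 0 0 0 0")

```text
time: 9.93
tool_pos: [0.6522, 0.008, 0.2802]
tool_rot: [3.142, 0.0, -2.656]
contact_force: [-0.4, -0.4, -4.6]
opening: 0.0236
grip_force: 35.0
```

```bash
python3 - <<'E'
from h import *
s=robot.observe();print(s['time'],s['tool_pos'],s['tool_rot'])
p=robot.read_camera('wrist');T=toolT(s);g=cv2.cvtColor(p['img'],cv2.COLOR_RGB2GRAY);save(p,'w3.png')
a=cv2.imread('pics/w3.png');cv2.imwrite('pics/crop3.png',cv2.resize(a[0:160,185:335],None,fx=3.6,fy=3.6,interpolation=cv2.INTER_NEAREST))
E
```

```text
9.925 [0.65216067 0.00796662 0.28021074] [ 3.14151650e+00  7.08222265e-05 -2.65620817e+00]
```

View pics/crop3.png

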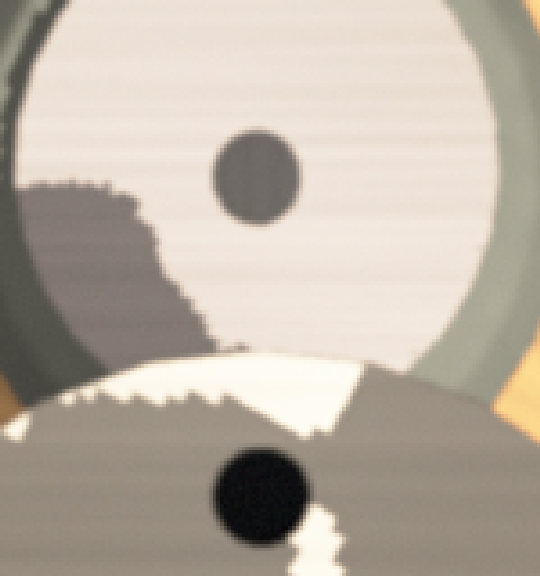

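The bore sits at about (255.7,48.6) and the held hole at (257.4,137.4). Both show in one image at the final yaw.

```bash
python3 - <<'E'
from h import *
s=robot.observe();p=robot.read_camera('wrist');T=toolT(s);g=cv2.cvtColor(p['img'],cv2.COLOR_RGB2GRAY)
I=np.linalg.inv(T)
b=blob(g,(256,49),17,150);print(b)
c=ray(p,(255.7,48.6),.09,T);H=ray(p,(257.4,137.4),T[2,3]-.0134,T)
print(c,(I@np.r_[c,1])[:3],(I@np.r_[H,1])[:3])
q=robot.read_camera('side')
for n in ['carrier']: print(robot.search_frame(n,q)[:1])
E
```

```text
(np.float64(255.6825990353872), np.float64(48.735869506313335), np.int64(467))
[ 0.5464076  -0.04932748  0.09      ] [ 0.12032452 -0.00126585  0.19022594] [4.99905145e-02 9.27385716e-05 1.33927882e-02]
[{'centre': [0.6295, -0.0068, 0.2694], 'score': 0.75}]
```

apply_moves(motion="0 2 -0.02 0 0 0 0;0 4 -0.04 0 0 0 0;0 4 -0.04 0 0 0 -0.002;0 2 -0.02 0 0 0 0;0 0 0 3.5 0 0 0;0 0 0 4 0 0 0;0 0 0 4 0 0 0;0 0 0 2 0 0 0;0 0 0 0 0 0 0;0 0 0 0.6 0 0 0;0 0 0 0.4 0 0 0;0 0 0 0 0 0 0")

```text
time: 11.62
tool_pos: [0.5468, -0.0493, 0.1355]
tool_rot: [-3.141, 0.0, -2.652]
contact_force: [-0.5, 0.6, -4.0]
opening: 0.0238
grip_force: 35.0
```

apply_moves(motion="0 0 0 0.4 0 0 0;0 0 0 0.4 0 0 0;0 0 0 0.4 0 0 0;0 0 0 0 0 0 0")

```text
time: 12.12
tool_pos: [0.5465, -0.0492, 0.1227]
tool_rot: [3.141, -0.001, -2.652]
contact_force: [-0.5, 0.1, -4.7]
opening: 0.0238
grip_force: 35.0
```

apply_moves(motion="0 0 0 0.3 0 0 0;0 0 0 0.3 0 0 0;0 0 0 0.1 0 0 0;0 0 0 0 0 0 0")

```text
time: 12.62
tool_pos: [0.5467, -0.0493, 0.1161]
tool_rot: [3.141, 0.0, -2.652]
contact_force: [0.5, 0.3, -4.0]
opening: 0.0238
grip_force: 35.0
```

apply_moves(motion="0 0 0 0.1 0 0 0;0 0 0 0.05 0 0 0;0 0 0 0 0 0 0")

```text
time: 13.0
tool_pos: [0.5469, -0.0493, 0.1152]
tool_rot: [-3.141, 0.001, -2.652]
contact_force: [-2.0, 0.5, 2.3]
opening: 0.0242
grip_force: 35.0
```

apply_moves(motion="60 0 0 0 0 0 0;60 0 0 0 0 0 0;60 0 0 0 0 0 0;60 0 0 0 0 0 0;60 0 0 -1.5 0 0 0;60 0 0 -3 0 0 0;60 0 0 -4 0 0 0;60 0 0 -4 0 0 0;60 0 0 -4 0 0 0;60 0 0 0 0 0 0;60 0 0 0 0 0 0")

```text
time: 14.38
tool_pos: [0.5463, -0.0492, 0.2796]
tool_rot: [3.141, -0.0, -2.652]
contact_force: [-0.4, -0.2, -0.2]
opening: 0.0552
grip_force: 0.0
```

```bash
python3 - <<'E'
from h import *
s=robot.observe();print(s['time'],s['tool_pos'],s['tool_rot'],s['opening'])
p=robot.read_camera('wrist');T=toolT(s);save(p,'w4.png')
q=robot.read_camera('scene');save(q,'s4.png')
a=cv2.imread('pics/w4.png')[60:260,150:370];b=cv2.imread('pics/s4.png')[150:260,130:320]
a=cv2.resize(a,(440,400));b=cv2.resize(b,(360,208));cv2.imwrite('pics/crop4.png',np.hstack([a,cv2.copyMakeBorder(b,0,192,0,0,0)]))
for n in ['scene','side']:
    q=robot.read_camera(n)
    for t in ['lever_pad','lever_unit']: print(n,t,[(np.round(d['centre'],4),d['score']) for d in robot.search_frame(t,q)])
    for d in robot.trace('lever_pad',q):
        ys,xs=np.nonzero(d['pixels']); print('tr',xs.mean(),ys.mean(),len(xs),xs.min(),xs.max(),ys.min(),ys.max(),ray(q,(xs.mean(),ys.mean()),.126))
E
```

```text
14.375 [ 0.54631982 -0.04918534  0.27964932] [ 3.14131007e+00 -1.48845457e-04 -2.65240285e+00] 0.05523494927263959
scene lever_pad [(array([ 0.4989, -0.33  ,  0.1192]), 0.94), (array([ 0.4809, -0.5283,  0.1142]), 0.61), (array([ 0.2248, -0.363 ,  0.1184]), 0.55)]
scene lever_unit [(array([ 0.544 , -0.5348,  0.0663]), 0.94), (array([ 0.3077, -0.3642,  0.0748]), 0.77), (array([ 0.573 , -0.3366,  0.0759]), 0.63)]
tr 88.4894578313253 232.92168674698794 664 79 100 212 267 [ 0.49601755 -0.52980201  0.126     ]
tr 126.15513626834381 142.73794549266248 477 111 142 125 167 [ 0.24550895 -0.36927146  0.126     ]
tr 169.26377952755905 210.95669291338584 508 157 179 193 243 [ 0.51379518 -0.33124535  0.126     ]
side lever_pad [(array([ 0.2138, -0.3692,  0.1283]), 0.92), (array([ 0.4864, -0.3313,  0.1216]), 0.84)]
side lever_unit [(array([ 0.5243, -0.3389,  0.018 ]), 0.68), (array([ 0.4969, -0.5428,  0.0217]), 0.65), (array([ 0.2474, -0.3716,  0.0233]), 0.55)]
tr 300.45939675174014 240.84222737819024 431 283 323 231 252 [ 0.50128653 -0.32983967  0.126     ]
tr 235.3861788617886 305.2235772357724 492 217 259 285 321 [ 0.22297823 -0.36810485  0.126     ]
tr 342.27966101694915 292.86652542372883 472 324 370 285 304 [ 0.47484646 -0.52706466  0.126     ]
```

View pics/crop4.png

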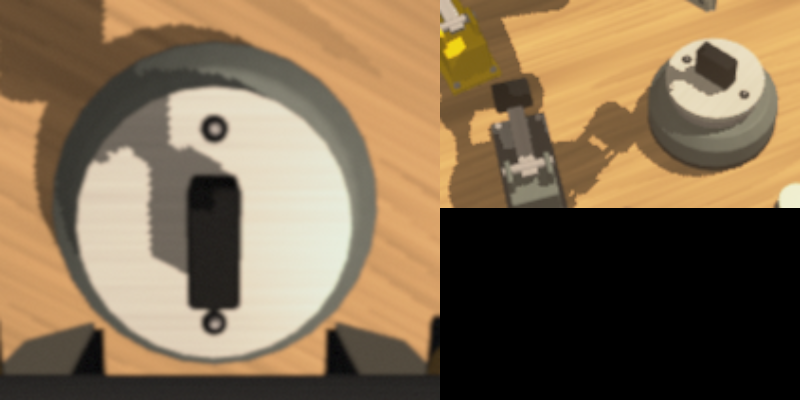

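The carrier is seated flat, with both peg tips showing centred in its holes. Next I look at the lever from above.

```bash
python3 - <<'E'
from h import *
s=robot.observe();print(goal(s,[.488,-.326,.25],3.01))
E
```

```text
(array([ 18.18, -21.67,   2.95]), array([ 2.000e-04, -3.000e-04,  6.208e-01]))
```

apply_moves(motion="0 1.8 -2.2 0 0 0 0;0 3 -3.6 0 0 0 0;0 3 -3.6 0 0 0 0;0 3 -3.6 0 0 0 0;0 3 -3.6 0.9 0 0 0;0 2.6 -3 1 0 0 0;0 1.78 -2.07 1 0 0 0;0 0 0 0 0 0 0.155;0 0 0 0 0 0 0.155;0 0 0 0 0 0 0.155;0 0 0 0 0 0 0.155;0 0 0 0 0 0 0;0 0 0 0 0 0 0", force=30)

```text
time: 16.5
tool_pos: [0.488, -0.326, 0.2506]
tool_rot: [3.142, -0.0, 3.014]
contact_force: [-0.6, -0.6, 0.8]
opening: 0.0006
grip_force: 0.0
```

```bash
python3 - <<'E'
from h import *
s=robot.observe();print(s['time'],s['tool_pos'],s['tool_rot'],s['opening'],s['contact_force'])
p=robot.read_camera('wrist');save(p,'w5.png')
E
```

```text
16.5 [ 0.48804081 -0.3260092   0.25064947] [ 3.14150270e+00 -6.74318074e-05  3.01375905e+00] 0.0006417073795218717 [-0.60090787 -0.58072518  0.76443298]
```

View pics/w5.png

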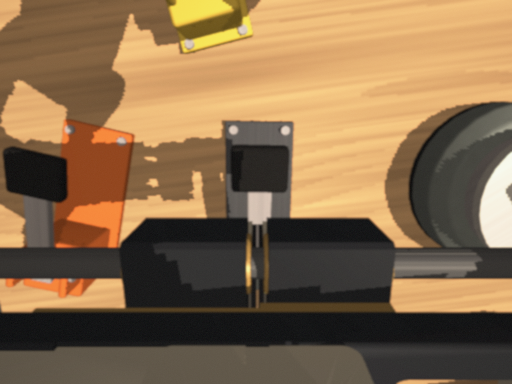

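The pad spans about x 234–288 and y 147–190, centred at (260,168). The foot plate bolts at (233,130) and (286,130) are level, so the yaw is aligned.

```bash
python3 - <<'E'
from h import *
s=robot.observe();p=robot.read_camera('wrist');T=toolT(s)
c=ray(p,(260,167),.126,T);print(c,(np.linalg.inv(T)@np.r_[c,1])[:3]*100)
for uv in [(233,130),(286,130)]: print(ray(p,uv,.014,T))
E
```

```text
[ 0.47276084 -0.32099127  0.126     ] [ 1.58352827  0.29878631 12.46792204]
[ 0.44484104 -0.34794305  0.014     ]
[ 0.45269161 -0.28699287  0.014     ]
```

apply_moves(motion="0 1.6 0.3 1 0 0 0;0 0 0 3 0 0 0;0 0 0 3.5 0 0 0;0 0 0 2.5 0 0 0;0 0 0 1.5 0 0 0;0 0 0 0 0 0 0;0 0 0 0 0 0 0")

```text
time: 17.48
tool_pos: [0.4732, -0.3214, 0.1368]
tool_rot: [-3.141, 0.002, 3.011]
contact_force: [-0.1, 0.2, -0.1]
opening: 0.0002
grip_force: 0.0
```

apply_moves(motion="0 0 0 0.4 0 0 0;0 0 0 0.4 0 0 0;0 0 0 0.4 0 0 0;0 0 0 0 0 0 0")

```text
time: 17.98
tool_pos: [0.4725, -0.321, 0.1236]
tool_rot: [-3.142, -0.0, 3.011]
contact_force: [-1.4, -1.0, 2.9]
opening: 0.0005
grip_force: 1.0
```

Contact is at about 3 N. I press on slowly to z≈0.105.

apply_moves(motion="0 0 0 0.3 0 0 0;0 0 0 0.3 0 0 0;0 0 0 0.3 0 0 0;0 0 0 0.3 0 0 0;0 0 0 0.3 0 0 0;0 0 0 0 0 0 0;0 0 0 0 0 0 0")

```text
time: 18.85
tool_pos: [0.4724, -0.3209, 0.1087]
tool_rot: [3.141, -0.0, 3.011]
contact_force: [-3.9, 0.6, 4.4]
opening: 0.0005
grip_force: 2.2
```

apply_moves(motion="0 0 0 0.2 0 0 0;0 0 0 0.17 0 0 0;0 0 0 0 0 0 0;0 0 0 0 0 0 0;0 0 0 0 0 0 0")

```text
time: 19.48
tool_pos: [0.4725, -0.3209, 0.1051]
tool_rot: [3.142, -0.0, 3.011]
contact_force: [-4.4, -0.0, 5.4]
opening: 0.0006
grip_force: 2.8
```

```bash
python3 - <<'E'
from h import *
for i in range(3):
    s=robot.observe();print(s['time'],s['tool_pos'],s['contact_force'],s['torque'])
    robot.read_camera('side')
p=robot.read_camera('side');save(p,'e1.png');q=robot.read_camera('scene');save(q,'e2.png')
a=cv2.imread('pics/e1.png')[205:285,255:355];b=cv2.imread('pics/e2.png')[180:280,130:330]
cv2.imwrite('pics/crop5.png',np.hstack([cv2.resize(a,(400,320),interpolation=cv2.INTER_CUBIC),cv2.copyMakeBorder(cv2.resize(b,(400,200)),0,120,0,0,0)]))
E
```

```text
19.475 [ 0.47246645 -0.32091752  0.10509209] [-4.4102247  -0.04721224  5.38003859] [ 0.10109824  0.70108623 -0.00898174]
19.525 [ 0.47244856 -0.32092449  0.10505756] [-3.77333771  0.7865203   5.39046816] [0.10531457 0.74603145 0.04238344]
19.575 [ 0.47245258 -0.32093183  0.10505502] [-4.7189475   0.05527265  5.57214661] [0.10125084 0.76200456 0.01125631]
```

View pics/crop5.png

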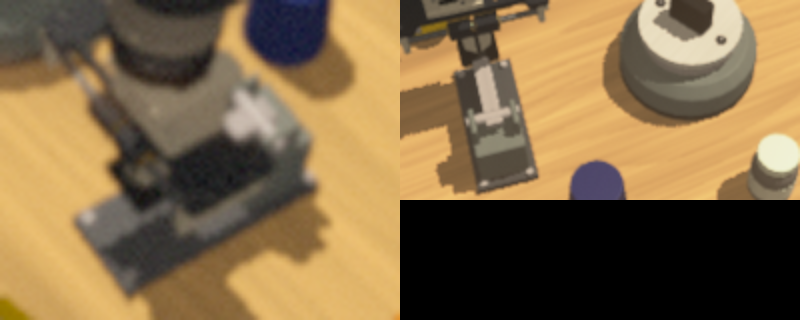

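```bash
python3 -c "
from cell import robot
print(robot.hand_in())"
```

```text
the job is handed in; nothing more can be done
None
```

The carrier sits flat on the turntable with both pegs through its holes, and I handed the job in with the lever held level (fingertip at 105 mm, about 5.4 N), never near its bottom stop, about 20 s into the 53 s allowed.

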